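# Shut the trial-lens case and hold it up for handing over

## Robot

A 7-joint arm with a two-finger parallel gripper is mounted at the origin on the work surface. World frame = base frame: x ahead of the robot, y to its left, z up, the work surface at z = 0. Lengths are in m, angles in rad, forces in N, time in s.
With the tool pointing down it reaches from about 0.425 to 0.875 m from the base axis. Payload 4.7 kg.
Tool frame: the origin (TCP) lies at the very end of the fingers, on their centre line; the grasp point (between the pads) lies 19 mm behind it; x points along the fingers, y is the direction in which the jaws open and shut, and the axes are right-handed (so a half turn about x gives the same grasp; the last joint's range is limited). The gripper opens to 87 mm and grips with 3 to 60 N. Pads are 19 mm wide; open, the fingers measure 117 mm over their backs; the gripper's body (75 mm by 190 mm) begins 51 mm behind the grasp point.
Start: joints at [-1.201, 0.321, -0.07, 1.45, 0.023, 1.371, -0.057], TCP at [0.226, 0.609, 0.223] pointing down, gripper open.
Joint ranges: [-2.86, 2.86], [-0.3, 2.09], [-1.38, 1.24], [0.06, 2.45], [-1.56, 4.7], [0.09, 2.05], [-2.69, 2.69]. Speed limits (rad/s): [2.57, 2.57, 3.14, 3.14, 3.14, 3.14, 3.14].

## Interface

Orientations are given as a rotation vector (axis times angle).
In Python, from bench import ctrl gives the robot as it stands.
- The arm moves only by the tool step_arm, never from a script. Its argument "increments" is one flat list of numbers, 6 for each row, row after row: the shift along the tool's x, y, z in cm, then the turn, a rotation vector about the tool's x, y, z in rad. In form: [tx, ty, tz, ax, ay, az, tx, ty, tz, ax, ay, az, ...]. A call has 1 to 12 rows; each row shifts and turns the commanded pose from where the row before left it, along the tool's axes as they then stand; what a row does not reach is not made up. A row lasts 1/8 s, in which the tool goes at most 62.5 mm and 10.7 degrees, less where a joint would pass 70% of its speed; a pose out of reach is approached as far as the arm can. A call with a gripper value outside its range is refused whole. "fingers" is the opening in per cent of the stroke, from 0 (shut) to 100 (fully open), set as the call begins (left out, the last holds). The fingers move at their own pace and stop on an object; "force" is the grip in N (left out, the last holds). Time passes only in rows, so rows that do not move let the fingers close. It gives the time, the measured TCP pose, the force and the opening at its end, in the units of the state.
- ctrl.get_state(): the state, without advancing time (a new reading comes with each control period).
- ctrl.get_image(name): name is "scene" or "top" or "wrist"; returns the picture (400x640x3 uint8, red, green, blue); there is no depth.
- ctrl.camera_params(name): a dict with "vertical_fov" (degrees; the focal length in pixels is half the picture's height over the tangent of half this angle, whatever the lens; pixels are square), "cx", "cy" (the principal point, pixels), "k1" (the pictures are not rectified: a ray, as slopes to the right and down, at radius r is drawn at 1 + k1 r^2 times it, then the intrinsics apply), "R" (3x3) and "t" (3): a world point X has camera coordinates R X + t. Camera axes: x right, y down, z forward; pixel columns grow to the right and rows downward; lengths in m; the calibration is good to about 2 mm. A picture is of the moment at which its call begins: read the wrist's pose just before it. camera_params takes no time and is no camera call; for the wrist camera it gives the pose at the moment of the call.
- ctrl.close_job(): hands the job in, once; it reports no verdict.
Trained networks look in the newest picture that a camera, given by its name, has taken for a name from the list of things; names that differ only in an ending like _2 or _b are one class to them, and where a whole thing is asked for, a point or a joint stands for the part that bears it (a point fixed in the world has none). Each returns a list of dicts, best first, with "score" (0 to 1); they miss things now and then, are a little off and sometimes report something else, mostly with a low value. They report only what shows in the picture. A call takes as long as a camera call.
- ctrl.search_frame(camera, name): "xyz" ([x, y, z] in m, in the coordinates of the camera as it stood for that picture, good to about 4 mm: the middle of the surface that is visible of it).
- ctrl.silhouettes(camera, name): "pixels" (400x640 bool, what is visible of it).
- ctrl.spot_point(camera, name): "xyz" ([x, y, z] in m, in the coordinates of the camera as it stood for that picture, good to about 4 mm: a listed point, or the origin of a listed thing).
The state is a dict: "time": time; "joint_positions": joint angles; "qd": joint speeds; "joint_torque": joint torques, N m; "position": TCP position; "tool_rot": TCP orientation; "ft_force": force on the tool from outside, world axes, zero at the start; "torque": the same for the moment, N m; "grip_width": opening from 0.0 (shut) to 1.0 (fully open).
Only numpy, scipy, OpenCV 4.12 (cv2) and the standard library are available. Lean on these libraries where they do the work, as an engineer would, in place of code of your own. Each camera call takes 0.05 s, during which the arm holds its last target.

## Task

The trial-lens case on the counter has been left with its sprung lid ajar. Press the front of the lid down until it snaps and stays shut by itself, then take the case by the handle on its lid, lift it about 10 cm clear of the counter and hold it there level and still so that I can take it from you: finish while still holding it up, do not put it down. Keep it from tipping on the way, because the glass lenses stand loose in their slots, and leave the dropper bottle, the contact-lens pot and the spectacles where they are.

Things in the scene. Friction and masses are not known exactly. Their poses are not given: they have to be found in the camera images.
- case_bottom (a point): black trial-lens case, 160 mm deep (own x) by 200 mm wide (own y), base 50 mm high, full of round lenses in red and dark rims; this point is the centre of its underside, so it is at height 0 while the case stands on the counter. Own +x points from the front (red lid tab) to the hinge at the back, +z up. Case with lid weighs 0.58 to 0.77 kg; the +y side is a little heavier
- case_lid (a joint): the lid, hinged on the base's back upper edge (case frame x = +80 mm, height 50 mm, along y); 0 = shut, grows as its front rises, 0.36 to 0.40 rad when ajar. A light spring (1 to 3 N at the lid's front) throws it open; from 0.06 rad a roller catch inside the front wall takes 10 to 15 N there to pass; below 0.03 rad it pulls the lid shut to a hard stop at 0 and holds firmly enough to carry the case
- lid_front (a point): point on the lid's top face where it is best pressed: on the middle line, 12 mm behind the lid's front edge, 148 mm from the hinge. It moves with the lid: 64 mm above the counter when shut (case standing), about 118 mm when ajar. Its frame is the lid's: x from front to back, z out of the lid. In front of the lid's edge a red tab sticks out another 16 mm, 50 mm wide
- handle (a point): centre of the black handle bar on the lid (moves and tilts with the lid; axes as the lid's): bar 14 mm square in section, 124 mm long along own y, with 100 mm free between its two posts; its centre is 36 mm above the lid's top face (29 mm free under the bar) and lies over the middle of the case; 100 mm above the counter when the lid is shut and the case stands
- drops_mid (a point): white dropper bottle with red cap, 28 mm across, 66 mm high, standing; this is its middle. Bystander
- lens_pot_mid (a point): flat contact-lens pot with one green and one white cap, 30 x 64 x 17 mm; this is its middle. Bystander
- spectacles_mid (a point): folded black spectacles lying front upward, about 46 x 145 x 20 mm, long side along own y; this is its middle. Bystander

How it is judged:
On the way, in this order (a step that is already met when the one before it is completed fails the run):
1. the lid has snapped shut while the case stands on the counter (value of joint case_lid below 0.025 rad and height (world z) of case_bottom below 0.008 m), for 0.2 s.
2. the shut case is up in the air, carried by the fingers (value of joint case_lid below 0.03 rad and height (world z) of case_bottom above 0.06 m and contact force between the fingers and lens_case above 2 N), for 0.2 s.
At the end, for the whole second after the job is handed in: the lid is shut (below 0.03 rad), the fingers hold the case with its underside 60 to 150 mm above the counter, level within 0.10 rad and still (below 20 mm/s and 0.1 rad/s), and the three bystanders are within 20 mm of where they were (all of step 2 and height (world z) of case_bottom below 0.15 m and angle between case_bottom's own z axis and vertical below 0.1 rad and linear speed of lens_case below 0.02 m/s and angular speed of lens_case below 0.1 rad/s and distance of each of drops_mid, lens_pot_mid, spectacles_mid from where it was at the start of the episode below 0.02 m); the arm keeps its last pose, push and grip.
It fails at once if the case was tipped by more than 0.3 rad (angle between case_bottom's own z axis and vertical above 0.3 rad).
It fails at once if the dropper bottle was knocked over or shifted by more than 30 mm (angle between drops_mid's own z axis and vertical above 0.6 rad or distance of drops_mid from where it was at the start of the episode above 0.03 m).
It fails at once if the contact-lens pot or the spectacles were shifted by more than 30 mm (distance of any of lens_pot_mid, spectacles_mid from where it was at the start of the episode above 0.03 m).
It also fails if it takes over 48 s, if anything falls off the work surface, if the arm or the gripper's body presses on something with over 40 N, if the wrist force passes 120 N, or if a joint passes its speed limit or range.

## Working session

There is one attempt and no reset: what is moved stays moved. The work goes in short steps, Python scripts to look and compute and a tool call to move; the robot and the scene stay as the last step left them, time stands still between calls to the robot, and variables do not carry over. Pictures are saved under pics/ and viewed, and the job is handed in when it is done.

Besides the shell and the picture viewer there is one more tool, called as a command line: name --argument value ..., lists and objects as JSON in quotes. step_arm: Moves the arm, as the interface text tells. Its arguments: {"type":"object","properties":{"increments":{"type":"array","items":{"type":"number"}},"fingers":{"type":"number"},"force":{"type":"number"}},"required":["increments"]}

```bash
mkdir -p pics; ls
cat > h.py <<'E'
import numpy as np,cv2
from scipy.spatial.transform import Rotation as Ro
from bench import ctrl
def w(cam,p,P=None):
    P=P or ctrl.camera_params(cam); return np.array(P["R"]).T@(np.array(p)-np.array(P["t"]))
def save(cam,f):
    im=ctrl.get_image(cam); cv2.imwrite("pics/"+f,cv2.cvtColor(im,cv2.COLOR_RGB2BGR)); return im
E
python3 - <<'E'
from h import *
s=ctrl.get_state(); print(s)
for c in ["scene","top"]:
    save(c,c+"0.png")
    for n in ["case_bottom","lid_front","handle","drops_mid","lens_pot_mid","spectacles_mid"]:
        for m in (ctrl.spot_point,):
            for r in m(c,n)[:2]: print(c,n,round(r["score"],2),w(c,r["xyz"]).round(4))
E
```

```text
pics
{'time': 0.0, 'joint_positions': array([-1.20087943,  0.32183436, -0.07009101,  1.45168541,  0.02262006,
        1.37081918, -0.05691482]), 'qd': array([ 0.00066233, -0.00029355, -0.00017829, -0.00044525,  0.0018005 ,
       -0.00049758,  0.00100186]), 'joint_torque': array([ 1.11337145e-04, -4.91291070e+01, -4.03765664e-01, -3.12535071e+01,
       -6.38781628e-02,  4.37754253e-02,  1.75299974e-04]), 'position': array([0.22628438, 0.60873426, 0.22144899]), 'tool_rot': array([ 0.27764497,  1.55293811, -0.28071435]), 'ft_force': array([-0.55937304,  0.64421973,  0.50643852]), 'torque': array([0.00742813, 0.01180216, 0.0157056 ]), 'grip_width': 0.9977421297354413}
scene lid_front 0.63 [ 0.5194 -0.0681  0.1179]
scene lid_front 0.56 [0.712  0.0426 0.0078]
scene handle 0.81 [ 0.5823 -0.031   0.124 ]
scene drops_mid 0.7 [0.5088 0.1411 0.0309]
scene drops_mid 0.24 [0.7153 0.0426 0.0068]
scene spectacles_mid 0.58 [0.7142 0.0434 0.0071]
top lid_front 0.72 [0.5092 0.1518 0.0332]
top lid_front 0.56 [ 0.5176 -0.0671  0.1213]
top handle 0.62 [ 0.5805 -0.0341  0.1288]
top drops_mid 0.5 [0.5089 0.1525 0.0343]
top lens_pot_mid 0.67 [ 0.6544 -0.2247  0.0067]
top spectacles_mid 0.86 [0.7125 0.0484 0.0078]
```

View pics/scene0.png

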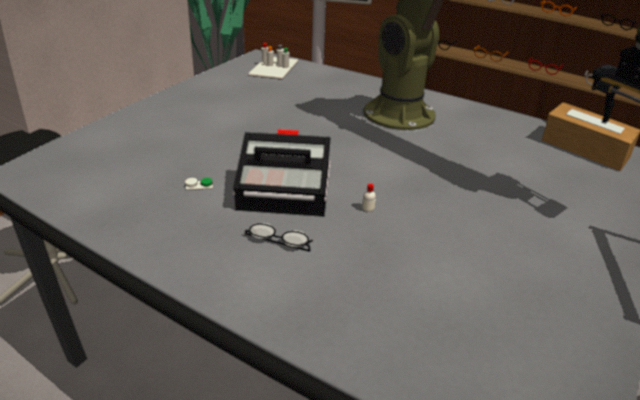

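View pics/top0.png

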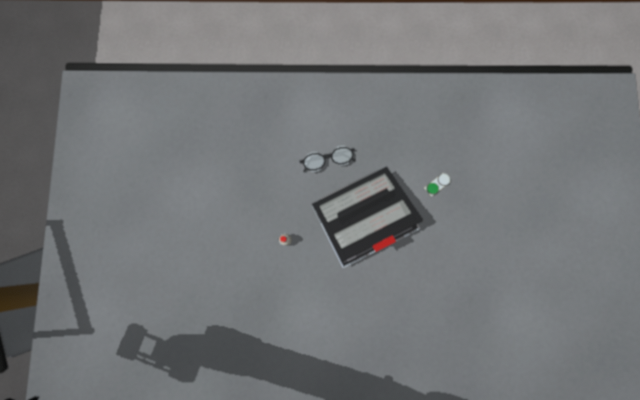

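The scene and top views agree. The case has its red tab towards the robot (top px 384,243) and a yaw of about 27–29°. The bottle is at top px (284,240), the spectacles at (328,158) and the pot at (438,185).

```bash
cat >> h.py <<'E'
def plan(p,yaw_y,n):
    """target: tool x down, tool y along world heading yaw_y; prints increments"""
    s=ctrl.get_state(); R0=Ro.from_rotvec(s["tool_rot"])
    x=np.array([0,0,-1.]);
    best=None
    for a in (yaw_y,yaw_y+np.pi):
        y=np.array([np.cos(a),np.sin(a),0]); R1=Ro.from_matrix(np.c_[x,y,np.cross(x,y)])
        d=(R0.inv()*R1).as_rotvec(); d0=R0.inv().apply(np.array(p)-s["position"])*100
        print("heading",a,"shift tool cm",d0.round(2),"turn",d.round(3),"per row n=",n,(d0/n).round(2),(d/n).round(4))
E
python3 - <<'E'
from h import *
s=ctrl.get_state();print(Ro.from_rotvec(s["tool_rot"]).as_matrix().round(3))
plan([0.50,-0.07,0.30],np.radians(28),13)
P=ctrl.camera_params("wrist");R=Ro.from_rotvec(s["tool_rot"]).as_matrix();print("cam in tool",R.T@(-np.array(P["R"]).T@P["t"]-s["position"]),(R.T@np.array(P["R"]).T).round(2),P["vertical_fov"])
E
```

```text
[[ 0.     0.348  0.937]
 [ 0.     0.937 -0.348]
 [-1.     0.     0.   ]]
heading 0.4886921905584123 shift tool cm [ -7.74 -54.15  49.3 ] turn [ 0.726 -0.    -0.   ] per row n= 13 [-0.6  -4.17  3.79] [ 0.0559 -0.     -0.    ]
heading 3.630284844148205 shift tool cm [ -7.74 -54.15  49.3 ] turn [-2.415  0.    -0.   ] per row n= 13 [-0.6  -4.17  3.79] [-0.1858  0.     -0.    ]
cam in tool [-0.16269139  0.00065974 -0.06628345] [[ 0.   -0.25  0.97]
 [ 1.   -0.   -0.  ]
 [ 0.    0.97  0.25]] 60.36406219901038
```

step_arm --increments '[-0.6, -4.5, 4.1, 0, 0, 0, -0.6, -4.5, 4.1, 0, 0, 0, -0.6, -4.5, 4.1, 0, 0, 0, -0.6, -4.5, 4.1, 0, 0, 0, -0.6, -4.5, 4.1, 0, 0, 0, -0.6, -4.5, 4.1, 0, 0, 0, -0.6, -4.5, 4.1, 0, 0, 0, -0.6, -4.5, 4.1, 0, 0, 0, -0.6, -4.5, 4.1, 0, 0, 0, -0.6, -4.5, 4.1, 0, 0, 0, -0.6, -4.5, 4.1, 0, 0, 0, -0.6, -4.5, 4.1, 0, 0, 0]' --fingers 0 --force 60

```text
time: 2.2
position: [0.5001, -0.0701, 0.2952]
tool_rot: [0.28, 1.551, -0.278]
ft_force: [0.9, 0.9, 0.6]
grip_width: 0.001
```

step_arm --increments '[0, 0, 0, 0.145, 0, 0, 0, 0, 0, 0.145, 0, 0, 0, 0, 0, 0.145, 0, 0, 0, 0, 0, 0.145, 0, 0, 0, 0, 0, 0.145, 0, 0, 0, 0, 0, 0, 0, 0, 0, 0, 0, 0, 0, 0]'

```text
time: 3.08
position: [0.4995, -0.0683, 0.2947]
tool_rot: [0.84, 1.403, -0.839]
ft_force: [-1.1, -0.4, -0.1]
grip_width: 0.008
```

Run:
```python
from h import *
s=ctrl.get_state(); print(s["time"],s["position"],s["joint_positions"].round(2),s["qd"].round(3))
save("wrist","w1.png")
P=ctrl.camera_params("wrist")
for n in ["lid_front","handle","case_bottom","spectacles_mid","lens_pot_mid","drops_mid"]:
    for r in ctrl.spot_point("wrist",n)[:2]: print(n,round(r["score"],2),w("wrist",r["xyz"],P).round(4))
```

```text
3.075 [ 0.49953106 -0.06829601  0.29466931] [-0.56 -0.04  0.62  1.71  0.03  1.47  0.56] [-0.    -0.    -0.001  0.    -0.002 -0.001 -0.01 ]
lid_front 0.92 [ 0.517  -0.0673  0.1244]
handle 0.82 [ 0.5841 -0.0347  0.1284]
spectacles_mid 0.73 [0.7139 0.0425 0.0136]
drops_mid 0.63 [0.5076 0.1511 0.0377]
```

View pics/w1.png

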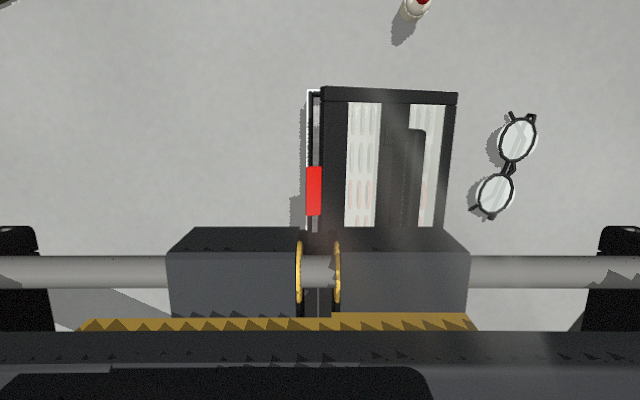

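The wrist view shows the tab (px 314,190), the lid front strip (px 335) and the handle bar (px 410,180). Next I'll refine the yaw from the lid edges.

```bash
cat >> h.py <<'E'
def ray(cam,u,v,z,P=None):
    P=P or ctrl.camera_params(cam); f=200/np.tan(np.radians(P["vertical_fov"])/2)
    K=np.array([[f,0,P["cx"]],[0,f,P["cy"]],[0,0,1]])
    q=cv2.undistortPoints(np.array([[[u,v]]],float),K,np.array([P["k1"],0,0,0.]))[0,0]
    R=np.array(P["R"]);c=-R.T@P["t"];d=R.T@np.array([q[0],q[1],1]);return c+d*(z-c[2])/d[2]
E
python3 - <<'E'
from h import *
P=ctrl.camera_params("wrist")
im=cv2.imread("pics/w1.png"); cv2.imwrite("pics/w1z.png",cv2.resize(im[70:235,290:475],None,fx=4,fy=3.6))
def yaw(a,b,z):
    A=ray("wrist",*a,z,P);B=ray("wrist",*b,z,P);d=A-B;print(A.round(4),B.round(4),np.degrees(np.arctan2(-d[0],d[1])))
yaw((457,93),(444,228),.064); yaw((306,166),(306,214),.12); yaw((321,90),(321,228),.12)
for y in range(110,226,20): print(y,im[y,315:330].sum(1),im[y,438:462].sum(1))
E
```

```text
[0.5929 0.081  0.064 ] [ 0.6659 -0.0557  0.064 ] 28.100657513055477
[ 0.4825 -0.0589  0.12  ] [ 0.5053 -0.1026  0.12  ] 27.580747473037437
[0.4618 0.011  0.12  ] [ 0.526  -0.1087  0.12  ] 28.201641611040003
110 [584 561 556 579 408 178  70  78  87 112 138 156 145 134 155] [570 573 567 573 573 590 488 196 155 124 131 136 135 134 151 125 116 109
 394 541 522 520 527 529]
130 [329 334 349 369 193  66  82 100  83 156 155 130 132 125 135] [581 565 577 592 462 146 162 144 142 126 130 148 124 132 117 184 435 538
 524 526 524 524 530 528]
150 [336 345 377 312 137  42  73  79 109 150 134 123 128 132 141] [575 596 437 148 169 139 136 150 135 141 133 144  97 249 465 526 524 527
 528 527 531 536 527 532]
170 [313 311 305 306 309 306 223 140 158 154 150 140 136 148 129] [422 168 200 169 172 162 153 163 140 133 127 370 506 530 534 528 526 527
 518 524 524 527 530 533]
190 [334 317 338 326 327 309 209 136 167 147 156 145 151 151 157] [271 277 260 256 257 233 238 226 198 444 526 527 519 523 527 524 526 525
 528 523 523 523 519 527]
210 [352 349 348 342 350 305 193 193 215 201 185 179 186 172 169] [261 258 261 265 262 258 270 462 518 511 513 510 513 501 507 513 512 515
 514 519 522 518 521 517]
```

View pics/w1z.png

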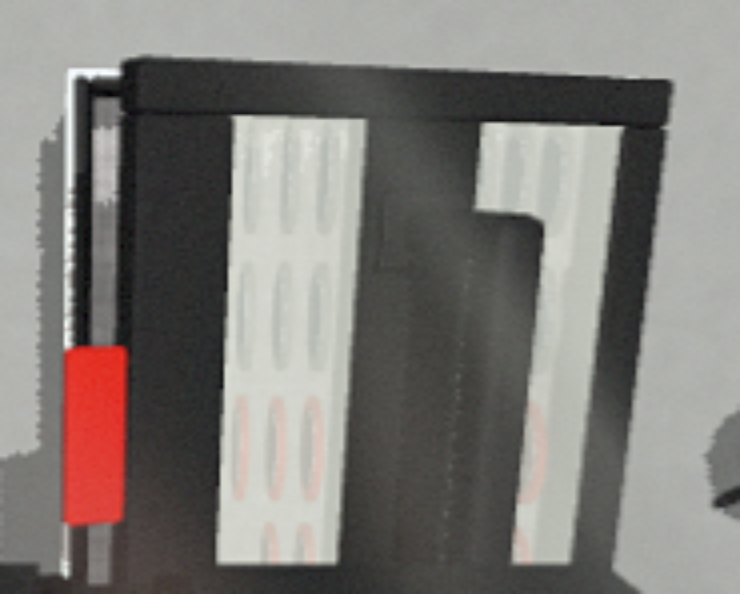

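Run:
```python
from h import *
plan([0.519,-0.0675,0.135],np.radians(28),4)
```

```text
heading 0.4886921905584123 shift tool cm [15.96  1.75  0.85] turn [ 0.002  0.    -0.   ] per row n= 4 [3.99 0.44 0.21] [ 0.0004  0.     -0.    ]
heading 3.630284844148205 shift tool cm [15.96  1.75  0.85] turn [-3.14  0.    0.  ] per row n= 4 [3.99 0.44 0.21] [-7.85e-01  1.00e-04  0.00e+00]
```

step_arm --increments '[4, 0.45, 0.2, 0, 0, 0, 4, 0.45, 0.2, 0, 0, 0, 4, 0.45, 0.2, 0, 0, 0, 4, 0.4, 0.2, 0, 0, 0, 0, 0, 0, 0, 0, 0, 0, 0, 0, 0, 0, 0]'

```text
time: 4.18
position: [0.5196, -0.0673, 0.136]
tool_rot: [0.842, 1.401, -0.84]
ft_force: [-0.2, 0.3, 0.6]
grip_width: 0.004
```

step_arm --increments '[1, 0, 0, 0, 0, 0, 0.8, -0.25, 0, 0, 0, 0, 0.8, -0.25, 0, 0, 0, 0, 0.8, -0.25, 0, 0, 0, 0, 0.8, -0.25, 0, 0, 0, 0, 0.5, -0.15, 0, 0, 0, 0]'

```text
time: 4.92
position: [0.5084, -0.0726, 0.0871]
tool_rot: [0.841, 1.402, -0.841]
ft_force: [0.0, 0.7, 1.5]
grip_width: 0.009
```

step_arm --increments '[0.6, -0.15, 0, 0, 0, 0, 0.6, -0.1, 0, 0, 0, 0, 0.4, 0, 0, 0, 0, 0, 0.4, 0, 0, 0, 0, 0]'

```text
time: 5.42
position: [0.5056, -0.0741, 0.0677]
tool_rot: [0.841, 1.404, -0.842]
ft_force: [-1.7, 0.0, 3.7]
grip_width: 0.005
```

Run:
```python
from h import *
print(ctrl.get_state()["position"],ctrl.get_state()["ft_force"])
save("wrist","w2.png")
```

```text
[ 0.5056054  -0.0740801   0.06765352] [-1.65221615  0.0166009   3.67759399]
```

View pics/w2.png

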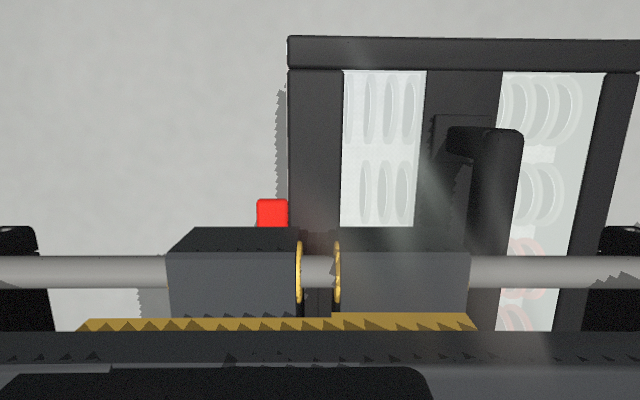

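The fingers are on the lid's front strip and the lid is almost down. I'll press further in small steps.

step_arm --increments '[0.2, 0, 0, 0, 0, 0, 0.2, 0, 0, 0, 0, 0, 0.1, 0, 0, 0, 0, 0]'

```text
time: 5.85
position: [0.5067, -0.0735, 0.0641]
tool_rot: [0.842, 1.403, -0.841]
ft_force: [-7.1, 1.3, 20.2]
grip_width: 0.008
```

step_arm --increments '[0.2, 0, 0, 0, 0, 0, 0, 0, 0, 0, 0, 0]'

```text
time: 6.1
position: [0.5067, -0.0736, 0.064]
tool_rot: [0.843, 1.404, -0.84]
ft_force: [-11.9, 0.5, 30.4]
grip_width: 0.009
```

step_arm --increments '[-0.4, 0, 0, 0, 0, 0, -1, 0, 0, 0, 0, 0, -4, 0, 0, 0, 0, 0, -5, 0, 0, 0, 0, 0, -5, 0, -2, 0, 0, 0, -4, 0, -3, 0, 0, 0, 0, 0, 0, 0, 0, 0, 0, 0, 0, 0, 0, 0]' --fingers 65

```text
time: 7.1
position: [0.4826, -0.03, 0.2539]
tool_rot: [0.841, 1.402, -0.842]
ft_force: [0.3, 0.0, 0.0]
grip_width: 0.648
```

Run:
```python
from h import *
print(ctrl.get_state()["position"],ctrl.get_state()["ft_force"],ctrl.get_state()["grip_width"])
for c in ("wrist","top","scene"):
    save(c,c+"3.png");P=ctrl.camera_params(c)
    for n in ["lid_front","handle"]:
        for r in ctrl.spot_point(c,n)[:2]: print(c,n,round(r["score"],2),w(c,r["xyz"],P).round(4))
```

```text
[ 0.48260181 -0.02997327  0.25392072] [0.25928687 0.01235032 0.01022421] 0.6475243246552849
wrist lid_front 0.87 [ 0.5038 -0.0731  0.0683]
wrist handle 0.82 [ 0.5574 -0.0425  0.1018]
scene lid_front 0.79 [ 0.5042 -0.0771  0.0622]
scene handle 0.71 [ 0.5623 -0.0468  0.0975]
```

View pics/wrist3.png

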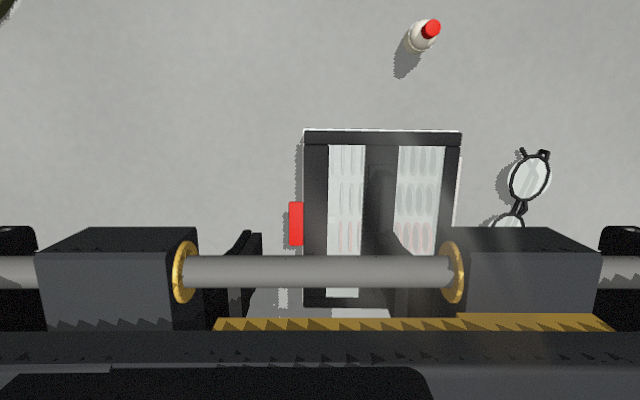

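View pics/scene3.png

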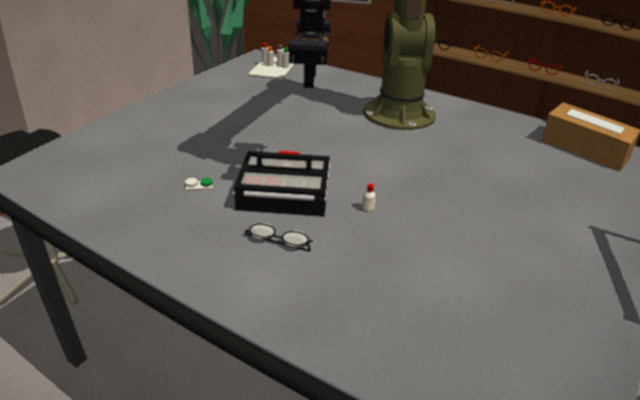

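The lid has stayed shut: lid_front is about 65 mm up and the handle about 100 mm, from two views. The bar shows at wrist px (378,185) and the bystanders haven't moved.

Run:
```python
from h import *
plan([0.559,-0.042,0.16],np.radians(28),4)
plan([0.559,-0.042,0.081],np.radians(28),6)
```

```text
heading 0.4886921905584123 shift tool cm [9.42 6.16 4.66] turn [ 0.001 -0.     0.001] per row n= 4 [2.35 1.54 1.16] [ 0.0002 -0.      0.0002]
heading 3.630284844148205 shift tool cm [9.42 6.16 4.66] turn [-3.141e+00 -1.000e-03 -0.000e+00] per row n= 4 [2.35 1.54 1.16] [-7.852e-01 -3.000e-04 -0.000e+00]
heading 0.4886921905584123 shift tool cm [17.32  6.17  4.66] turn [ 0.001 -0.     0.001] per row n= 6 [2.89 1.03 0.78] [ 0.0001 -0.      0.0001]
heading 3.630284844148205 shift tool cm [17.32  6.17  4.66] turn [-3.141e+00 -1.000e-03 -0.000e+00] per row n= 6 [2.89 1.03 0.78] [-5.235e-01 -2.000e-04 -0.000e+00]
```

step_arm --increments '[1, 2.1, 1.6, 0, 0, 0, 3, 2.1, 1.6, 0, 0, 0, 3, 2, 1.5, 0, 0, 0, 2.4, 0, 0, 0, 0, 0, 0, 0, 0, 0, 0, 0, 0, 0, 0, 0, 0, 0]'

```text
time: 8.3
position: [0.5601, -0.0419, 0.1615]
tool_rot: [0.842, 1.401, -0.84]
ft_force: [-0.1, 0.6, -0.3]
grip_width: 0.649
```

Run:
```python
from h import *
print(ctrl.get_state()["position"])
save("wrist","w4.png")
P=ctrl.camera_params("wrist")
for n in ["handle"]:
    for r in ctrl.spot_point("wrist",n)[:2]: print(n,round(r["score"],2),w("wrist",r["xyz"],P).round(4))
```

```text
[ 0.56011732 -0.04189063  0.1614992 ]
handle 0.69 [ 0.5595 -0.0409  0.1063]
handle 0.65 [ 0.5048 -0.0735  0.065 ]
```

View pics/w4.png

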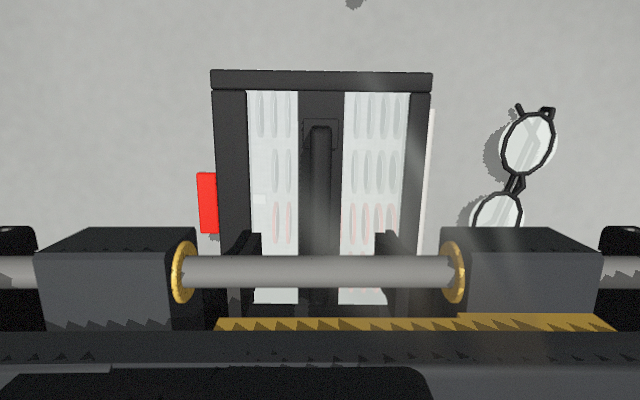

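The bar (px 320) is centred between the open fingers (px 240 and 395), and the jaw direction matches the case. Now I'll go down 8 cm and grip.

step_arm --increments '[2, 0, 0, 0, 0, 0, 2, 0, 0, 0, 0, 0, 2, 0, 0, 0, 0, 0, 1, 0, 0, 0, 0, 0, 1, 0, 0, 0, 0, 0, 0, 0, 0, 0, 0, 0, 0, 0, 0, 0, 0, 0]'

```text
time: 9.28
position: [0.5602, -0.0419, 0.0812]
tool_rot: [0.842, 1.401, -0.841]
ft_force: [0.6, -0.4, 0.4]
grip_width: 0.652
```

step_arm --increments '[0, 0, 0, 0, 0, 0, 0, 0, 0, 0, 0, 0, 0, 0, 0, 0, 0, 0, 0, 0, 0, 0, 0, 0, 0, 0, 0, 0, 0, 0, 0, 0, 0, 0, 0, 0, 0, 0, 0, 0, 0, 0]' --fingers 0 --force 60

```text
time: 10.15
position: [0.5602, -0.0415, 0.0807]
tool_rot: [0.842, 1.401, -0.84]
ft_force: [1.6, 0.9, -1.7]
grip_width: 0.151
```

The opening reads about 13 mm, so the 14 mm bar is held. I'll lift slowly.

step_arm --increments '[-0.3, 0, 0, 0, 0, 0, -0.4, 0, 0, 0, 0, 0, -0.6, 0, 0, 0, 0, 0, -0.7, 0, 0, 0, 0, 0, 0, 0, 0, 0, 0, 0, 0, 0, 0, 0, 0, 0]'

```text
time: 10.9
position: [0.5596, -0.0418, 0.1006]
tool_rot: [0.841, 1.402, -0.841]
ft_force: [-0.1, 0.0, -6.7]
grip_width: 0.15
```

Run:
```python
from h import *
print(ctrl.get_state()["position"],ctrl.get_state()["ft_force"],ctrl.get_state()["torque"])
save("wrist","w5.png");save("scene","s5.png")
cv2.imwrite("pics/s5z.png",cv2.resize(cv2.imread("pics/s5.png")[100:270,150:420],None,fx=2.9,fy=2.9))
```

```text
[ 0.55959671 -0.04176773  0.10057154] [-0.05381611  0.02623704 -6.72622483] [-0.00774061  0.02236614  0.00915201]
```

View pics/s5z.png

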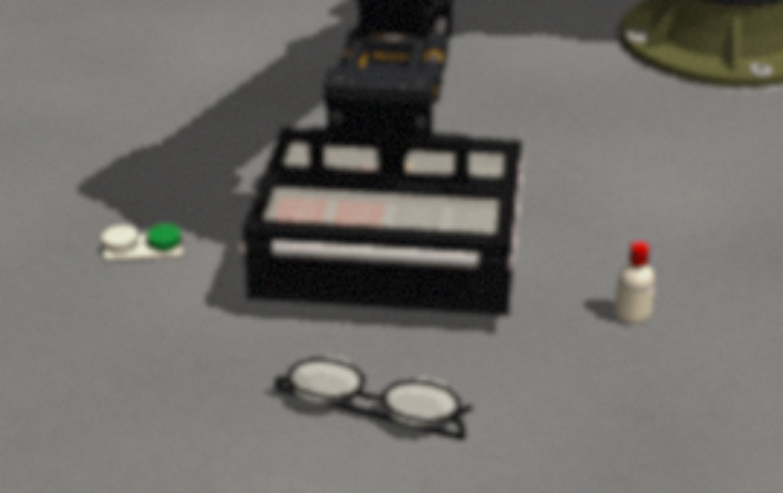

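View pics/w5.png

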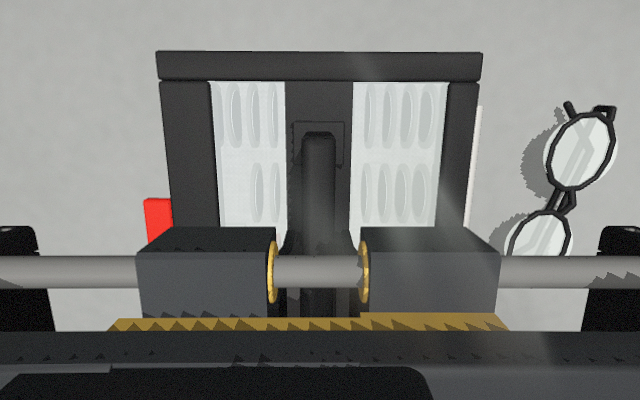

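The full weight is in the air (6.7 N). The case looks level and shut in both views and is clear of the bystanders. I'll lift it another 8 cm.

step_arm --increments '[-0.5, 0, 0, 0, 0, 0, -0.8, 0, 0, 0, 0, 0, -1, 0, 0, 0, 0, 0, -1.2, 0, 0, 0, 0, 0, -1.2, 0, 0, 0, 0, 0, -1.2, 0, 0, 0, 0, 0, -1, 0, 0, 0, 0, 0, -0.7, 0, 0, 0, 0, 0, -0.4, 0, 0, 0, 0, 0, 0, 0, 0, 0, 0, 0, 0, 0, 0, 0, 0, 0, 0, 0, 0, 0, 0, 0]'

```text
time: 12.5
position: [0.5594, -0.0418, 0.1802]
tool_rot: [0.841, 1.403, -0.842]
ft_force: [0.1, 0.2, -7.0]
grip_width: 0.148
```

step_arm --increments '[0, 0, 0, 0, 0, 0, 0, 0, 0, 0, 0, 0, 0, 0, 0, 0, 0, 0, 0, 0, 0, 0, 0, 0, 0, 0, 0, 0, 0, 0, 0, 0, 0, 0, 0, 0]'

```text
time: 13.25
position: [0.5597, -0.0419, 0.1806]
tool_rot: [0.841, 1.402, -0.841]
ft_force: [-0.2, -0.3, -6.7]
grip_width: 0.152
```

Run:
```python
from h import *
s=ctrl.get_state();print(s["position"],s["ft_force"],s["torque"],s["grip_width"],abs(s["qd"]).max())
save("wrist","w6.png");save("scene","s6.png")
cv2.imwrite("pics/s6z.png",cv2.resize(cv2.imread("pics/s6.png")[80:270,150:420],None,fx=2.9,fy=2.9))
for c in ("scene","top","wrist"):
    if c=="top": save(c,"t6.png")
    P=ctrl.camera_params(c)
    for n in ["lid_front","handle","drops_mid","lens_pot_mid","spectacles_mid","case_bottom"]:
        for r in ctrl.spot_point(c,n)[:1]: print(c,n,round(r["score"],2),w(c,r["xyz"],P).round(4))
```

```text
[ 0.55967901 -0.04187196  0.18055756] [-0.21322132 -0.27452743 -6.67727563] [-0.03201177 -0.07467536 -0.04124677] 0.15247753774392447 0.0009605345977289817
scene lid_front 0.73 [ 0.4997 -0.0765  0.1639]
scene handle 0.55 [ 0.5619 -0.0445  0.1965]
scene drops_mid 0.82 [0.5073 0.1466 0.032 ]
scene lens_pot_mid 0.84 [ 0.6515 -0.2304  0.0058]
scene spectacles_mid 0.73 [0.7145 0.0446 0.0088]
top drops_mid 0.67 [0.5095 0.1521 0.0351]
top spectacles_mid 0.94 [0.7136 0.0503 0.0062]
wrist handle 0.98 [ 0.5591 -0.0438  0.2011]
wrist lens_pot_mid 0.49 [0.7109 0.0433 0.0142]
wrist spectacles_mid 0.89 [0.7144 0.0465 0.0151]
```

View pics/s6z.png

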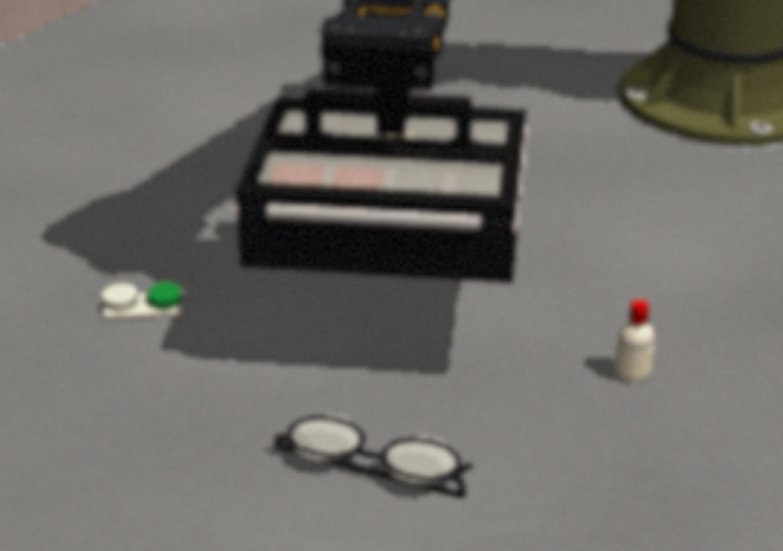

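View pics/w6.png

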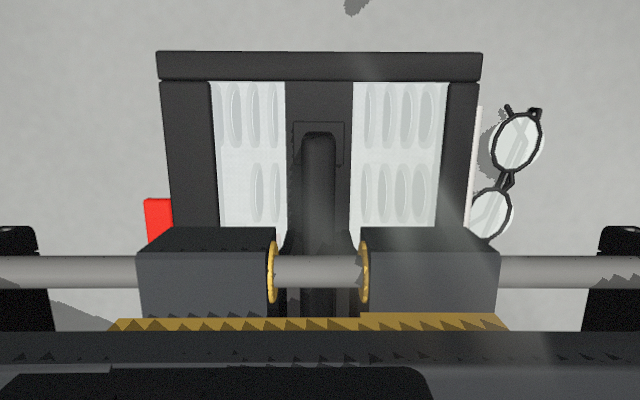

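The case hangs level with its lid shut, and its position in the wrist view hasn't changed since lift-off. The handle is about 200 mm up, so the underside is about 100 mm clear, and the bystanders haven't moved. I'm handing it in.

```bash
python3 -c "
from h import *
print(ctrl.close_job())"
```

```text
the job is handed in; nothing more can be done
None
```

I pressed the lid shut, took the case by the handle and lifted it about 10 cm. I handed the job in at about 13.5 s with the arm still holding it up.

- **Lid:** I pressed with closed fingers until they met the hard stop at 64 mm, with a final push of about 30 N. After I let go, the lid stayed shut: two cameras put the lid front at 62–68 mm and the handle at 98–102 mm.
- **Grip:** The jaws stopped at about 13 mm on the 14 mm bar, with the grip set to 60 N. The wrist carried 6.7 N, or about 0.68 kg, which is within the stated range.
- **Last checks:** The handle measured 197–201 mm high, so the underside is about 100 mm up. The fastest joint was moving under 0.001 rad/s. The case looked level and shut, and sat the same way in the wrist view as just after lift-off.
- **Bystanders:** The last readings matched the first within about 6 mm for each camera, which is close to the networks' own error. In a few pictures the networks took one object for another or missed one. I checked those against the pictures and ignored them.
- **Not measured:** `case_bottom` was never found directly. Its height comes from the handle, and I judged level only from the pictures and the tool pose.

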